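# Refit and start the bottle shaker

## Task

Get the little nail-polish shaker on the shop counter going: first put the red clamp handle fully home on the square spindle and let go of it, then turn the black timer knob so that its flat matches the flat of the D-shaped shaft and push it fully home. Finish with the fingers still gripping the knob and pressing it down, shaft and all, close to the bottom of its spring travel, and do not let go; leave the other goods on the counter where they are.

Things in the scene. Friction and masses are not known exactly. Their poses are not given: they have to be found in the camera images.
- spindle_tip (a point): Top centre of the fixed square brass spindle (14 x 14 mm, chamfered tip) on the shaker's deck; z up, x and y square to its faces (the shaker's axes). It stands 16 mm above a round steel boss, 48 mm across, on which a fully home handle rests; tip 92 mm above the counter.
- shaft_tip (a point): Axis of the brass D-shaft at its top: 16 mm diameter, flat 4 mm from the axis on its +x side, tip chamfered; z up. 14 mm above a black collar (56 mm across) that moves with it, with a yellow tick at the rim on the flat's side; a fully home knob rests on the collar. Unpressed, 97 mm above the counter. The shaft turns only stiffly (0.2 N m): turn the knob to suit it.
- press (a joint): How far the D-shaft and collar are pressed down, m: 0 up, 0.008 at the bottom stop. A spring pushes back with about 4 N at the start and 9 N at the bottom and lifts it again when released.
- handle_grip (a point): Red clamp handle, loose, upright, 70 g: hub 38 mm across, 20 high, square bore from below (16 x 16, 17 deep, chamfered); above it a bar 66 long (its x) x 16 wide (y) x 34 high, 54 in all. This point: on the axis in the bar, 41 mm above the underside, 21 above the hub's top (room for fingertips), 13 below the bar's top. Bore square to x, y: fits four ways. Fully home: 25 mm above spindle_tip.
- knob_grip (a point): Black knob, loose, upright, 50 g: skirt 44 mm across, 18 high, D-bore from below (18 diameter, flat 5 from axis on +x side, 15 deep, chamfered); above it a wing 40 long (its x) x 16 wide (y) x 34 high, 52 in all; yellow line on the wing from the axis to +x. This point: on the axis, 39 above the underside, 21 above the skirt's top, 13 below the wing's top. Home: 25 above shaft_tip, +x over +x.
- shaker: The white and pink nail-polish shaker, fixed: 220 (x) x 300 (y) x 70 mm high; origin at the centre of its underside, z up. Square spindle at x -50, y +75 mm, D-shaft at x -50, y -75 mm. A pink bottle clamped in a grey cradle lies along y on the deck at x +35 to +85 mm, up to 40 mm above the deck.
- jar_blue: A bystander to leave alone: blue cream jar, 70 mm across, 60 mm high, loose; origin at the centre of its underside, z up.
- jar_orange: A bystander to leave alone: orange cream jar, 70 mm across, 60 mm high, loose; origin at the centre of its underside, z up.
- jar_white: A bystander to leave alone: white cream jar, 60 mm across, 45 mm high, loose; origin at the centre of its underside, z up.
- polish: A bystander to leave alone: crimson nail-polish bottle, 32 mm across, 70 mm high, loose; origin at the centre of its underside, z up.
- lotion: A bystander to leave alone: yellow lotion bottle, 60 mm across, 170 mm high, loose; origin at the centre of its underside, z up.
- palette: A bystander to leave alone: black make-up palette lying flat, 70 x 90 x 14 mm, loose; origin at the centre of its underside, z up.
- tube: A bystander to leave alone: lilac upright tube, 28 mm across, 60 mm high, loose; origin at the centre of its underside, z up.
Mind the look-alikes: they are no part of the job. What is shaped like the part that bears knob_grip but turquoise is not meant. What is shaped like the part that bears handle_grip but purple is not meant.

How it is judged:
By the outcome, as a careful person would: the job done as asked, in the order asked, and still so for the second after the job is handed in, while the arm keeps its last pose, push and grip.
It also fails if it takes over 56 s, if anything falls off the work surface, if the arm or the gripper's body presses on something with over 40 N, if the wrist force passes 120 N, or if a joint passes its speed limit or range.

## Robot

A 6-joint arm with a two-finger parallel gripper is mounted at the origin on the work surface. World frame = base frame: x ahead of the robot, y to its left, z up, the work surface at z = 0. Lengths are in m, angles in rad, forces in N, time in s.
With the tool pointing down it reaches from about 0.3 to 0.775 m from the base axis. Payload 14.6 kg.
Tool frame: the origin (TCP) lies midway between the tips of the shut fingers; the grasp point (between the pads) lies 19 mm behind it (ctrl.grip_depth is the z of the grasp point in the tool frame, in m); z points along the fingers, y is the line along which they close (so a half turn about z gives the same grasp; the last joint's range is limited). The gripper opens to 94 mm and grips with 3 to 60 N. Pads are 16 mm wide; open, the fingers measure 119 mm over their backs; the gripper's body (75 mm by 177 mm) begins 78 mm behind the grasp point.
Start: joints at [-1.322, 0.3, 1.521, -0, 1.321, -0.067], TCP at [0.171, -0.523, 0.205] pointing down, gripper open.
Joint ranges: [-3.03, 3.03], [-0.79, 2.21], [0.23, 2.52], [-1.04, 4.18], [0, 3.07], [-2.55, 2.55]. Speed limits (rad/s): [2.22, 2.22, 2.57, 3.14, 3.14, 3.14].

## Interface

Orientations are given as [roll, pitch, yaw] about the fixed x, y, z axes, in that order (R = Rz(yaw) Ry(pitch) Rx(roll)).
In Python, from station import ctrl gives the robot as it stands. The module is installed in compiled form; this text tells all that it offers.
- The arm moves only by the tool carry_out, never from a script. Its argument "commands" is a list of rows, each a list of 3 entries, a list of its own where there are three numbers: the closure, from 0 (fully open) to 1 (shut), then the shift along the tool's x, y, z in mm, then the turn, a rotation vector about the tool's x, y, z in rad. In form: [[gripper, [tx, ty, tz], [wx, wy, wz]], ...]. A call has 1 to 10 rows; each row shifts and turns the commanded pose from where the row before left it, along the tool's axes as they then stand; what a row does not reach is not made up. A row lasts 1/8 s, in which the tool goes at most 62.5 mm and 10.7 degrees, less where a joint would pass 70% of its speed; a pose out of reach is approached as far as the arm can. A call with a gripper value outside its range is refused whole. The fingers move at their own pace and stop on an object; "squeeze" is the grip in N (left out, the last holds). Time passes only in rows, so rows that do not move let the fingers close. It gives the time, the measured TCP pose, the force, the opening and the grip force at its end, in the units of the state.
- ctrl.get_obs(): the state, without advancing time (a new reading comes with each control period).
- ctrl.camera(name): name is "scene" or "side" or "wrist"; returns a dict with "img" (400x640x3 uint8, blue, green, red), "camera_matrix" (3x3 intrinsics, pixels), "rvec" (rotation vector, rad) and "tvec" (3), from world to camera coordinates, as OpenCV has them. Camera axes: x right, y down, z forward; pixel columns grow to the right and rows downward; lengths in m; the calibration is good to about 2 mm. A picture is of the moment at which its call begins. There is no depth.
- ctrl.hand_in(): hands the job in; it is judged then, once.
Trained networks look in the newest picture that a camera, given by its name, has taken for a name from the list of things; names that differ only in an ending like _2 or _b are one class to them, and where a whole thing is asked for, a point or a joint stands for the part that bears it (a point fixed in the world has none). Each returns a list of dicts, best first, with "score" (0 to 1); they miss things now and then, are a little off and sometimes report something else, mostly with a low value. They report only what shows in the picture. A call takes as long as a camera call. They do not tell look-alikes from the thing itself.
- ctrl.outline_of(thing, camera): "region" (400x640 bool, what is visible of it).
- ctrl.place_of(thing, camera): "at" ([x, y, z] in m, in world coordinates, good to about 4 mm: a listed point, or the origin of a listed thing).
The state is a dict: "time_s": time; "qpos": joint angles; "joint_vel": joint speeds; "tau": joint torques, N m; "ee_pos": TCP position; "eef_rot": TCP orientation; "force": force on the tool from outside, world axes, zero at the start; "moment": the same for the moment, N m; "grip_width": finger opening in m; "grip_force": force on a finger pad.
Only numpy, scipy, OpenCV 4.12 (cv2) and the standard library are available. Lean on these libraries where they do the work, as an engineer would, in place of code of your own. Each camera call takes 0.05 s, during which the arm holds its last target. There are 200 camera calls.

## Working session

There is one attempt and no reset: what is moved stays moved. The work goes in short steps, Python scripts to look and compute and a tool call to move; the robot and the scene stay as the last step left them, time stands still between calls to the robot, and variables do not carry over. Pictures are saved under pics/ and viewed, at most 12 in all, crops included, and the job is handed in when it is done.

Besides the shell and the picture viewer there is one more tool, called in YAML: its name, and indented under it one key for each argument. carry_out: Moves the arm, as the interface text tells. Its arguments: {"type":"object","properties":{"commands":{"type":"array","items":{"type":"array"}},"squeeze":{"type":"number"}},"required":["commands"]}

```bash
mkdir -p pics
cat > h.py <<'E'
import numpy as np, cv2
from station import ctrl
def cam(n):
    c=ctrl.camera(n); c['K']=np.array(c['camera_matrix']);c['R']=cv2.Rodrigues(np.array(c['rvec'],float))[0];c['t']=np.array(c['tvec'],float).ravel();return c
def proj(c,p): 
    return cv2.projectPoints(np.array(p,float).reshape(-1,3),c['R'],c['t'],c['K'],None)[0].reshape(-1,2)
def onz(c,uv,z):
    d=c['R'].T@np.linalg.inv(c['K'])@np.array([uv[0],uv[1],1.]);o=-c['R'].T@c['t'];return o+d*(z-o[2])/d[2]
E
python3 - <<'E'
from h import *
a=cam('scene');b=cam('side')
cv2.imwrite('pics/scene.png',a['img']);cv2.imwrite('pics/side.png',b['img'])
for n in ['spindle_tip','shaft_tip','handle_grip','knob_grip','shaker']:
    for cn,c in (('scene',a),('side',b)):
        for r in ctrl.place_of(n,cn)[:3]:
            print(n,cn,round(r['score'],2),np.round(r['at'],3),proj(c,r['at']).round()[0])
o=ctrl.get_obs();print(o['time_s'],o['eef_rot'],o['ee_pos'],ctrl.grip_depth)
E
```

```text
spindle_tip scene 0.57 [0.528 0.174 0.093] [360. 219.]
shaft_tip scene 0.77 [0.526 0.02  0.098] [319. 190.]
shaft_tip side 0.49 [0.528 0.02  0.096] [317. 198.]
handle_grip scene 0.68 [ 0.498 -0.249  0.041] [269. 163.]
handle_grip scene 0.58 [ 0.52  -0.144  0.044] [284. 179.]
handle_grip side 0.91 [ 0.497 -0.248  0.041] [355. 296.]
handle_grip side 0.77 [ 0.52  -0.146  0.037] [343. 259.]
handle_grip side 0.44 [0.554 0.446 0.001] [270. 131.]
knob_grip scene 0.74 [ 0.62  -0.182  0.038] [251. 189.]
knob_grip scene 0.47 [ 0.589 -0.274  0.039] [241. 171.]
knob_grip side 0.83 [ 0.626 -0.181  0.041] [386. 253.]
knob_grip side 0.77 [ 0.592 -0.28   0.038] [397. 292.]
knob_grip side 0.7 [ 0.759 -0.132  0.002] [415. 230.]
shaker scene 0.84 [ 0.575  0.096 -0.004] [325. 239.]
shaker side 0.69 [0.572 0.097 0.   ] [318. 197.]
shaker side 0.42 [0.528 0.021 0.094] [316. 198.]
0.6 [-3.14156447e+00 -5.30449373e-06  3.15777983e-01] [ 0.17080748 -0.52278499  0.20544004] -0.0188
```

View pics/scene.png

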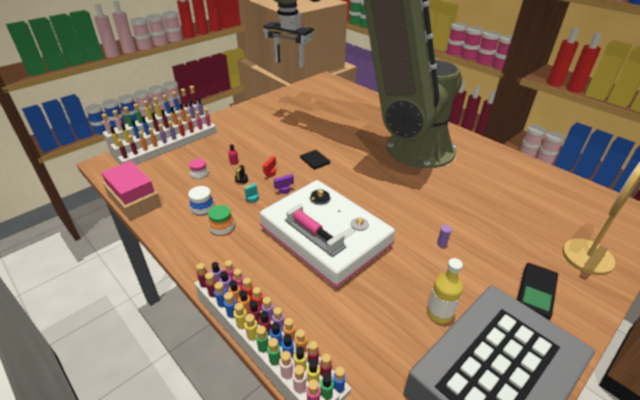

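View pics/side.png

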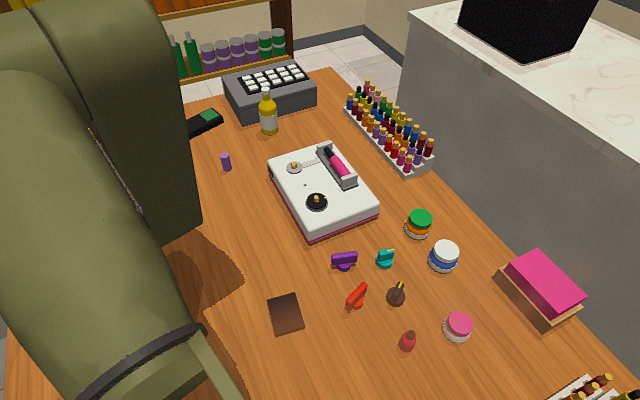

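Candidates: for the handle, red at scene (269,165) / side (357,295) and purple at scene (284,182) / side (344,260). For the knob, black at scene (241,174) / side (397,292) and turquoise at scene (251,192) / side (386,258). I choose the red and the black and check them in a crop.

```bash
cat >> h.py <<'E'
from scipy.spatial.transform import Rotation as Ro
def plan(x,y,z,yaw):
    """tool-frame shift (mm, translate first) and turn about tool z to TCP target pointing down"""
    o=ctrl.get_obs();R=Ro.from_euler('xyz',o['eef_rot'])
    d=R.inv().apply(np.array([x,y,z])-o['ee_pos'])*1000
    w=(R.inv()*Ro.from_euler('xyz',[np.pi,0,yaw])).as_rotvec()
    print('shift',d.round(1),'turn',w.round(3),'t',o['time_s'],'q6',np.round(o['qpos'][5],2))
E
python3 - <<'E'
from h import *
b=cam('side')
im=b['img'][240:330,325:445]
cv2.imwrite('pics/crop.png',cv2.resize(im,None,fx=6,fy=6,interpolation=cv2.INTER_CUBIC))
plan(.53,-.25,.28,.316)
E
```

```text
shift [ 426.2 -147.8  -74.6] turn [ 0. -0. -0.] t 0.65 q6 -0.07
```

View pics/crop.png

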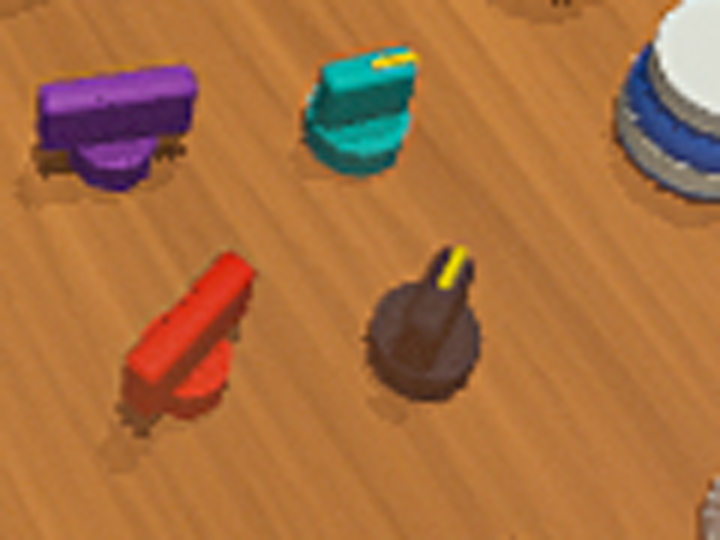

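The crop shows the red handle at crop (190,330), with its bar running lower-left to upper-right. The black knob is at (425,325), with its yellow line toward the upper right. The purple and turquoise look-alikes are clearly separate.

carry_out:
  commands:
    - [0, [42, -14.5, -7.5], [0, 0, 0]]
    - [0, [43, -15, -7.5], [0, 0, 0]]
    - [0, [43, -15, -7.5], [0, 0, 0]]
    - [0, [43, -15, -7.5], [0, 0, 0]]
    - [0, [43, -15, -7.5], [0, 0, 0]]
    - [0, [43, -15, -7.5], [0, 0, 0]]
    - [0, [43, -15, -7.5], [0, 0, 0]]
    - [0, [43, -15, -7.5], [0, 0, 0]]
    - [0, [43, -15, -7.5], [0, 0, 0]]
    - [0, [40, -14, -7], [0, 0, 0]]

```text
time_s: 1.9
ee_pos: [0.5308, -0.2482, 0.2803]
eef_rot: [3.141, -0.0, 0.316]
force: [0.7, 1.1, 0.1]
grip_width: 0.094
grip_force: 0.0
```

Run:
```python
from h import *
o=ctrl.get_obs();print(o['time_s'],o['ee_pos'],o['eef_rot'])
w=cam('wrist');cv2.imwrite('pics/w1.png',w['img'])
print('cam pos',-w['R'].T@w['t'])
for n in ['handle_grip','knob_grip']:
    for r in ctrl.place_of(n,'wrist')[:3]: print(n,round(r['score'],2),np.round(r['at'],4),proj(w,r['at']).round()[0])
```

```text
1.9 [ 0.53075758 -0.24819016  0.28026969] [ 3.14144882e+00 -1.56206964e-04  3.16025991e-01]
cam pos [ 0.60364554 -0.22415713  0.45913078]
handle_grip 0.84 [ 0.4938 -0.2484  0.0419] [313. 197.]
handle_grip 0.78 [ 0.5233 -0.1425  0.0406] [235. 147.]
handle_grip 0.57 [0.5798 0.1013 0.0032] [53. 32.]
knob_grip 0.92 [ 0.6219 -0.1843  0.0371] [294.  74.]
knob_grip 0.91 [ 0.5932 -0.2773  0.0392] [363. 125.]
```

View pics/w1.png

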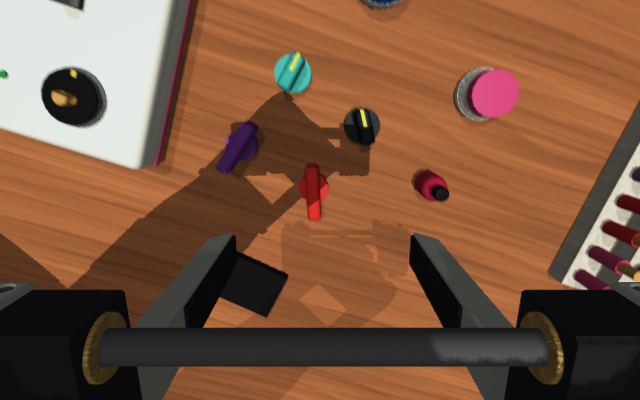

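The wrist picture shows the red handle at (313,192), bar near vertical in the image, and the black knob at (363,126) with its yellow line pointing up. The D-shaft is at (64,98) with its tick at (73,74). I'll fit silhouettes to get poses.

```bash
cat >> h.py <<'E'
from scipy.optimize import minimize
def box(l,w,z0,z1): return np.array([[sx*l/2,sy*w/2,z] for sx in(-1,1) for sy in(-1,1) for z in(z0,z1)])
def cyl(r,z0,z1): return np.array([[r*np.cos(a),r*np.sin(a),z] for a in np.linspace(0,2*np.pi,40) for z in(z0,z1)])
HANDLE=[box(.066,.016,.02,.054),cyl(.019,0,.02)]
KNOB=[box(.040,.016,.018,.052),cyl(.022,0,.018)]
def fit(c,mask,model,x0,z=0):
    S=4;M=cv2.resize(mask.astype(np.float32),None,fx=S,fy=S,interpolation=cv2.INTER_LINEAR)>.5
    def cost(p):
        A=np.zeros(M.shape,np.uint8)
        for m in model:
            q=m@Ro.from_euler('z',p[2]).as_matrix().T+[p[0],p[1],z]
            uv=(proj(c,q)+.5)*S-.5
            cv2.fillConvexPoly(A,cv2.convexHull(np.round(uv*16).astype(np.int32)),1,shift=4)
        A=A>0;return 1-(A&M).sum()/max(1,(A|M).sum())
    best=None
    for y in ([x0[2]] if x0[2] is not None else np.arange(-1.5,1.6,.5)):
        s=np.array([x0[0],x0[1],y]);r=minimize(cost,s,method='Nelder-Mead',options=dict(initial_simplex=s+np.array([[0,0,0],[.006,0,0],[0,.006,0],[0,0,.3]]),xatol=1e-4,fatol=1e-4))
        if best is None or r.fun<best.fun: best=r
    return best.x,best.fun
def red(c):
    h=cv2.cvtColor(c['img'],cv2.COLOR_BGR2HSV);return ((h[...,0]<6)|(h[...,0]>174))&(h[...,1]>180)&(h[...,2]>60)
def near(m,uv,r):
    A=np.zeros(m.shape,np.uint8);cv2.circle(A,tuple(int(v) for v in uv),r,1,-1);return m&(A>0)
def yellow(c):
    h=cv2.cvtColor(c['img'],cv2.COLOR_BGR2HSV);return (h[...,0]>24)&(h[...,0]<36)&(h[...,1]>130)&(h[...,2]>110)
E
python3 - <<'E'
from h import *
w=cam('wrist')
m=near(red(w),(313,195),45);print(m.sum(),fit(w,m,HANDLE,(.494,-.248,None)))
for r in ctrl.outline_of('handle_grip','wrist')[:2]: print('net',fit(w,r['region'],HANDLE,(.494,-.248,None)))
for r in ctrl.outline_of('knob_grip','wrist')[:2]: print('knob',fit(w,r['region'],KNOB,(.593,-.277,None)))
def line(m,z):
    v,u=np.nonzero(m);P=np.array([onz(w,(a,b),z)[:2] for a,b in zip(u,v)]);c=P.mean(0);_,s,V=np.linalg.svd(P-c);print(len(P),'c',c.round(4),'ang',np.arctan2(V[0][1],V[0][0]).round(3));return c
line(near(yellow(w),(363,118),22),.052)
t=line(near(yellow(w),(73,74),8),.083)
for r in ctrl.place_of('shaft_tip','wrist')[:2]: print(r['score'],r['at'])
for p in [(64,98)]: print(onz(w,p,.097))
a=onz(w,(190,0),.07);b=onz(w,(140,165),.07);print('edge',a,b,np.arctan2(*(a-b)[1::-1]))
E
```

```text
1082 (array([ 0.49797072, -0.24692338,  0.37518472]), np.float64(0.08251140099692433))
net (array([ 0.4983929 , -0.24640379,  0.35621279]), np.float64(0.1225258689307509))
net (array([ 0.494, -0.248, -1.5  ]), np.float64(1.0))
knob (array([ 0.593, -0.277, -1.5  ]), np.float64(1.0))
knob (array([ 0.5901362 , -0.2786678 ,  0.61729823]), np.float64(0.06535054139779062))
65 c [ 0.6005 -0.2732] ang -2.563
35 c [0.551  0.0194] ang 2.902
0.91 [0.5263, 0.0161, 0.0979]
[0.52739659 0.01670188 0.097     ]
edge [ 0.6536956 -0.070625   0.07     ] [ 0.47619582 -0.05407649  0.07      ] -0.09296245069920557
```

Run:
```python
from h import *
plan(.498,-.247,.11,.37)
for n in ['polish','palette','jar_white']:
    for r in ctrl.place_of(n,'side')[:1]: print(n,r)
```

```text
shift [-28.5 -12.4 169.9] turn [-0.     0.    -0.055] t 2.25 q6 0.75
polish {'at': [0.5514, -0.3835, 0.0004], 'score': 0.67}
palette {'at': [0.3402, -0.2003, 0.002], 'score': 0.9}
jar_white {'at': [0.6736, -0.4054, -0.0032], 'score': 0.93}
```

carry_out:
  commands:
    - [0.45, [-7, -3, 42], [0, 0, -0.015]]
    - [0.45, [-7, -3, 42], [0, 0, -0.015]]
    - [0.45, [-7, -3, 43], [0, 0, -0.015]]
    - [0.45, [-7, -3, 43], [0, 0, -0.01]]
    - [0.45, [0, 0, 0], [0, 0, 0]]
  squeeze: 25

```text
time_s: 3.02
ee_pos: [0.4976, -0.2469, 0.1079]
eef_rot: [-3.138, 0.003, 0.37]
force: [0.5, 0.4, 1.1]
grip_width: 0.0523
grip_force: 0.0
```

Run:
```python
from h import *
w=cam('wrist');uv=proj(w,[.498,-.247,.04])[0];print(uv)
m=near(red(w),uv,75);print(m.sum());f,e=fit(w,m,HANDLE,(.498,-.247,.37));print(f,e)
ys=near(red(w),uv,200).sum();print(ys)
plan(f[0],f[1],.023,f[2])
```

```text
[323.48706938 210.38158024]
2933
[ 0.49838358 -0.24668206  0.36749116] 0.07650520597555455
3382
shift [-0.2 -0.9 87.3] turn [-0.001  0.001  0.002] t 3.075 q6 0.67
```

carry_out:
  commands:
    - [0.45, [0, -0.5, 30], [0, 0, 0]]
    - [0.45, [0, -0.5, 30], [0, 0, 0]]
    - [0.45, [0, 0, 25], [0, 0, 0]]
    - [0.45, [0, 0, 0], [0, 0, 0]]
    - [1, [0, 0, 0], [0, 0, 0]]
    - [1, [0, 0, 0], [0, 0, 0]]
    - [1, [0, 0, 0], [0, 0, 0]]
    - [1, [0, 0, 0], [0, 0, 0]]

```text
time_s: 4.08
ee_pos: [0.499, -0.2464, 0.0253]
eef_rot: [3.141, -0.0, 0.371]
force: [0.6, -0.2, 4.4]
grip_width: 0.0163
grip_force: 25.0
```

Run:
```python
from h import *
o=ctrl.get_obs();print({k:np.round(o[k],4) for k in o if k!='tau'})
w=cam('wrist');uv=proj(w,[.498,-.247,.04])[0];print(uv)
m=near(red(w),uv,110);print(m.sum(),fit(w,m,HANDLE,(.498,-.247,.37)))
cv2.imwrite('pics/w2.png',w['img'])
```

```text
{'time_s': np.float64(4.075), 'qpos': array([-0.5245,  0.5273,  1.659 ,  0.    ,  0.9547,  0.6754]), 'joint_vel': array([-0.0015,  0.0018, -0.002 , -0.0008, -0.0027, -0.0003]), 'ee_pos': array([ 0.499 , -0.2464,  0.0253]), 'eef_rot': array([ 3.1412e+00, -3.0000e-04,  3.7080e-01]), 'force': array([ 0.5746, -0.1912,  4.4291]), 'moment': array([-0.0689, -0.0795, -0.0169]), 'grip_force': np.float64(25.0), 'grip_width': np.float64(0.0163)}
[323.20278106 262.14256273]
4959 (array([ 0.49791576, -0.24677772,  0.36270123]), np.float64(0.24845044259529536))
```

View pics/w2.png

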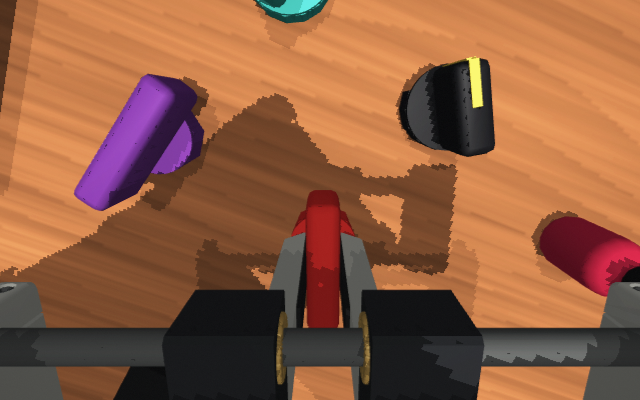

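Handle grasped (16.3 mm opening, 25 N). I lift it and move to look at the shaker.

carry_out:
  commands:
    - [1, [0, 0, -40], [0, 0, 0]]
    - [1, [0, 0, -55], [0, 0, 0.13]]
    - [1, [0, 0, -55], [0, 0, 0.13]]
    - [1, [0, 0, -55], [0, 0, 0.13]]
    - [1, [0, 0, 0], [0, 0, 0]]

```text
time_s: 4.75
ee_pos: [0.5, -0.247, 0.2341]
eef_rot: [3.138, -0.006, -0.02]
force: [0.0, -0.4, -1.5]
grip_width: 0.0156
grip_force: 25.0
```

carry_out:
  commands:
    - [1, [-6, -30, 0], [0, 0, 0]]
    - [1, [-6, -45, 0], [0, 0, 0]]
    - [1, [-6, -45, 0], [0, 0, 0]]
    - [1, [-6, -45, 0], [0, 0, 0]]
    - [1, [-6, -45, 0], [0, 0, 0]]
    - [1, [-6, -45, 0], [0, 0, 0]]
    - [1, [-6, -45, 0], [0, 0, 0]]
    - [1, [-6, -45, 0], [0, 0, 0]]
    - [1, [0, 0, 0], [0, 0, 0]]

```text
time_s: 5.88
ee_pos: [0.4566, 0.1016, 0.2286]
eef_rot: [3.142, 0.002, -0.015]
force: [1.0, -1.1, -1.1]
grip_width: 0.0161
grip_force: 25.0
```

Run:
```python
from h import *
o=ctrl.get_obs();print({k:np.round(o[k],4) for k in ('time_s','ee_pos','eef_rot','qpos','force','grip_width')})
w=cam('wrist');cv2.imwrite('pics/w3.png',w['img']);np.savez('w3.npz',**{k:w[k] for k in('img','K','R','t')})
for n in ['spindle_tip','shaft_tip','shaker']:
    for r in ctrl.place_of(n,'wrist')[:2]: print(n,round(r['score'],2),np.round(r['at'],4),proj(w,r['at']).round(1)[0])
```

```text
{'time_s': np.float64(5.875), 'ee_pos': array([0.4566, 0.1016, 0.2286]), 'eef_rot': array([ 3.1415e+00,  2.1000e-03, -1.4600e-02]), 'qpos': array([1.4040e-01, 9.7400e-02, 1.7088e+00, 2.0000e-04, 1.3375e+00,
       1.7257e+00]), 'force': array([ 0.9641, -1.1369, -1.0813]), 'grip_width': np.float64(0.0161)}
spindle_tip 0.85 [0.528  0.1709 0.0955] [239.5 108.8]
shaft_tip 0.58 [0.5274 0.02   0.0959] [417.6 106.8]
shaker 0.63 [0.5766 0.0985 0.0009] [323.7  58.8]
```

View pics/w3.png

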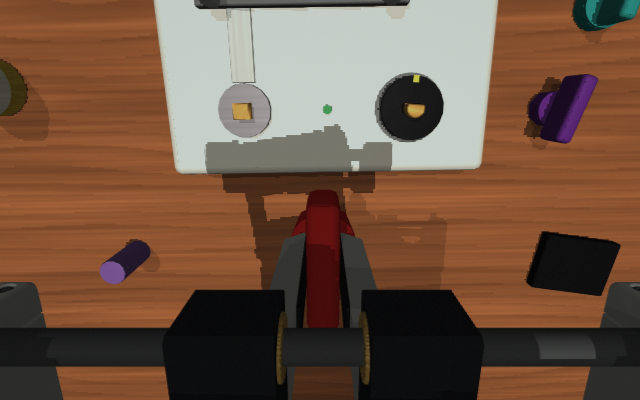

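The picture shows the spindle tip at (240,109) on its grey boss, the shaft at (416,108) with its tick at (416,78), and the handle upright in the fingers. I'll fit the circles.

```bash
cat >> h.py <<'E'
def cen(m): 
    n,l,s,c=cv2.connectedComponentsWithStats(m.astype(np.uint8));i=1+s[1:,4].argmax();return l==i,c[i],s[i]
E
python3 - <<'E'
from h import *
w=dict(np.load('w3.npz'));h=cv2.cvtColor(w['img'],cv2.COLOR_BGR2HSV);H,S,V=[h[...,i].astype(int) for i in range(3)]
print('deck',h[60,300],'boss',h[130,245],h[90,235],'spin',h[112,240],'side',h[112,249],'collar',h[130,410],'shaft',h[110,415])
fill=lambda m: (lambda A:cv2.drawContours(A,[max(cv2.findContours(m.astype(np.uint8),cv2.RETR_EXTERNAL,cv2.CHAIN_APPROX_NONE)[0],key=cv2.contourArea)],-1,1,-1)>0)(np.zeros(m.shape,np.uint8))
mc=fill(cen(near((V<80),(410,107),45))[0])
f,e=fit(w,mc,[cyl(.028,0,.013)],(.527,.02,0),z=.070);print('collar',mc.sum(),f,e)
for t in (150,165,180):
  mb=near((V<t)|(S>60),(245,110),33);mb[:82]=0;mb=fill(mb)
  f2,e2=fit(w,mb,[cyl(.024,0,.006),box(.014,.014,.006,.022)],(.528,.171,0),z=.070);print('boss',t,mb.sum(),f2,e2)
y,x=np.nonzero(near((H>10)&(H<30)&(S>100)&(V>150),(240,110),16));print('brass',len(x),x.min(),x.max(),y.min(),y.max(),V[y,x].max(),onz(w,(x.mean(),y.mean()),.092))
y,x=np.nonzero(near(yellow(w),(416,78),7));print('tick',len(x),onz(w,(x.mean(),y.mean()),.083))
# deck side edges x: front corner columns
for r in (40,60,80,100,120,140):
  row=(V[r]>150)&(S[r]<50);c=np.nonzero(row)[0];c=c[(c>120)&(c<520)];a,b=onz(w,(c.min(),r),.07),onz(w,(c.max(),r),.07);print(r,a[:2].round(4),b[:2].round(4),(a+b)[1]/2)
cv2.imwrite('pics/z.png',np.hstack([cv2.resize(w['img'][80:142,210:275],None,fx=6,fy=6,interpolation=2),cv2.resize(w['img'][72:134,380:445],None,fx=6,fy=6,interpolation=2)]))
E
```

```text
deck [ 67  11 207] boss [  6   8 150] [  5  10 152] spin [ 20 154 194] side [ 18 163 142] collar [60 10 25] shaft [ 23 145 194]
collar 3305 [0.52630842 0.02233635 0.14714466] 0.03760802695180898
boss 150 1251 [0.52641383 0.17106565 0.47843986] 0.47992700729927007
boss 165 2294 [0.52595456 0.17126903 0.44712044] 0.04178662933516464
boss 180 2351 [0.52600094 0.17121892 0.31570184] 0.028622446300089255
brass 249 232 249 103 119 194 [0.52600643 0.1711098  0.092     ]
tick 40 [0.5512086  0.01963253 0.083     ]
40 [0.5867 0.2425] [ 0.5825 -0.0494] 0.09655846226802982
60 [0.5704 0.2421] [ 0.5662 -0.0495] 0.09631140894787919
80 [0.5536 0.2426] [ 0.5493 -0.0496] 0.09650639363300718
100 [0.5362 0.2422] [ 0.532  -0.0497] 0.09625143324348902
120 [0.5184 0.2427] [ 0.5142 -0.0488] 0.09691429484972718
140 [0.5001 0.2422] [ 0.4958 -0.0489] 0.09665781372281554
```

View pics/z.png

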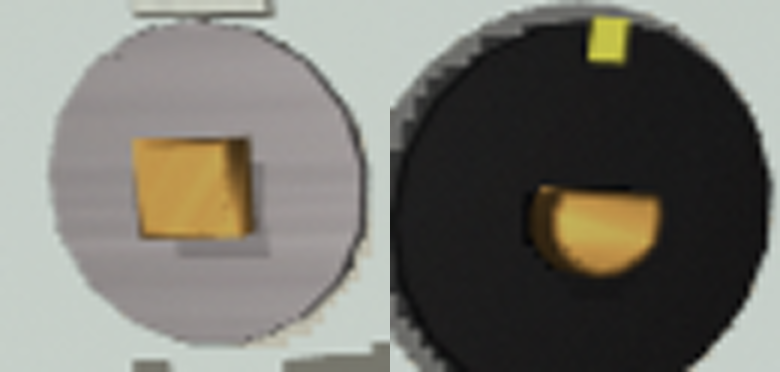

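Run:
```python
from h import *
w=dict(np.load('w3.npz'))
print('D',onz(w,(416.0,110.2),.097),'S',onz(w,(239.4,110.9),.092))
m=near(red(w),(323,240),60);print('row range',np.nonzero(m[:,320:327].any(1))[0].min(),'cols@200',np.nonzero(m[200])[0][[0,-1]],'cols@215',np.nonzero(m[215])[0][[0,-1]])
T=np.array([.4566,.1016,.2286]);R=Ro.from_euler('z',-.0146).as_matrix()
for dx in(-.001,0,.001):
  print(dx,proj(w,[T+R@[dx+.033,s*.008,zz-.0253] for zz in(.054,.020) for s in(-1,1)]+[T+R@[dx+.019,0,-.0053]]).round(1).tolist())
plan(.5267,.1715,.15,0)
```

```text
D [0.52469705 0.02150837 0.097     ] S [0.52616891 0.1719413  0.092     ]
row range 190 cols@200 [308 331] cols@215 [300 339]
-0.001 [[340.8, 207.0], [304.4, 207.0], [337.6, 188.6], [307.5, 188.6], [322.5, 213.7]]
0 [[340.8, 204.8], [304.4, 204.8], [337.6, 186.8], [307.5, 186.8], [322.5, 211.9]]
0.001 [[340.8, 202.6], [304.3, 202.6], [337.6, 184.9], [307.4, 184.9], [322.5, 210.2]]
shift [ 67.9 -74.2  79.3] turn [ 0.     0.001 -0.02 ] t 6.075 q6 1.72
```

carry_out:
  commands:
    - [1, [23, -25, 10], [0, 0, -0.015]]
    - [1, [23, -25, 10], [0, 0, 0]]
    - [1, [22, -24.5, 20], [0, 0, 0]]
    - [1, [0, 0, 30], [0, 0, 0]]
    - [1, [0, 0, 22], [0, 0, 0]]
    - [1, [0, 0, 0], [0, 0, 0]]
    - [1, [0, 0, 0], [0, 0, 0]]

```text
time_s: 6.95
ee_pos: [0.5268, 0.1729, 0.1389]
eef_rot: [-3.141, -0.001, -0.005]
force: [-0.3, 0.1, -0.1]
grip_width: 0.0158
grip_force: 25.0
```

Run:
```python
from h import *
o=ctrl.get_obs();print({k:np.round(o[k],4) for k in ('time_s','ee_pos','eef_rot','force','moment','grip_width')})
plan(.5268,.1717,.1013,0)
```

```text
{'time_s': np.float64(6.95), 'ee_pos': array([0.5268, 0.1729, 0.1389]), 'eef_rot': array([-3.1413e+00, -1.1000e-03, -5.0000e-03]), 'force': array([-0.2774,  0.1487, -0.1341]), 'moment': array([-0.0039,  0.0104,  0.0393]), 'grip_width': np.float64(0.0158)}
shift [ 0.   1.2 37.6] turn [-0.    -0.001 -0.005] t 6.95 q6 1.83
```

carry_out:
  commands:
    - [1, [0, 1.2, 9], [0, 0, 0]]
    - [1, [0, 0, 9], [0, 0, 0]]
    - [1, [0, 0, 4], [0, 0, 0]]
    - [1, [0, 0, 4], [0, 0, 0]]
    - [1, [0, 0, 0], [0, 0, 0]]

```text
time_s: 7.58
ee_pos: [0.5261, 0.1722, 0.1117]
eef_rot: [3.142, 0.0, -0.004]
force: [0.2, -0.6, -0.3]
grip_width: 0.0157
grip_force: 25.0
```

The underside is below the tip with no force, so the bore is on the spindle. I continue down.

carry_out:
  commands:
    - [1, [0, 0, 4], [0, 0, 0]]
    - [1, [0, 0, 4], [0, 0, 0]]
    - [1, [0, 0, 3], [0, 0, 0]]
    - [1, [0, 0, 2], [0, 0, 0]]
    - [1, [0, 0, 0], [0, 0, 0]]

```text
time_s: 8.2
ee_pos: [0.5267, 0.1722, 0.1011]
eef_rot: [-3.141, -0.002, -0.004]
force: [-8.8, -3.3, 21.8]
grip_width: 0.0157
grip_force: 25.0
```

Seated: z is 0.101 as expected, with 22 N pushing back. I ease off, release and lift.

carry_out:
  commands:
    - [1, [0, 0, -1.5], [0, 0, 0]]
    - [0.5, [0, 0, 0], [0, 0, 0]]
    - [0.5, [0, 0, 0], [0, 0, 0]]
    - [0.5, [0, 0, 0], [0, 0, 0]]
    - [0.5, [0, 0, -20], [0, 0, 0]]
    - [0.5, [0, 0, -40], [0, 0, 0]]
    - [0.5, [0, 0, -50], [0, 0, 0]]
    - [0.5, [-20, 0, -20], [0, 0, 0]]
    - [0.5, [-40, 30, 0], [0, 0, 0]]
    - [0.5, [0, 0, 0], [0, 0, 0]]

```text
time_s: 9.45
ee_pos: [0.4645, 0.1415, 0.2308]
eef_rot: [3.142, -0.0, -0.005]
force: [0.7, 0.2, -0.3]
grip_width: 0.0475
grip_force: 0.0
```

Run:
```python
from h import *
o=ctrl.get_obs();print({k:np.round(o[k],4) for k in ('time_s','ee_pos','eef_rot','force')})
w=cam('wrist');cv2.imwrite('pics/w4.png',w['img']);np.savez('w4.npz',**{k:w[k] for k in('img','K','R','t')})
uv=proj(w,[.526,.1715,.117])[0];m=near(red(w),uv,70)
for z in(.076,.080,.084): print(z,m.sum(),fit(w,m,HANDLE,(.526,.1715,0),z=z))
for r in ctrl.place_of('handle_grip','wrist')[:1]+ctrl.place_of('shaft_tip','wrist')[:1]: print(r)
h=cv2.cvtColor(w['img'],cv2.COLOR_BGR2HSV);V=h[...,2]
c=proj(w,[.526,.0215,.083])[0];print(c)
A=w['img'][int(c[1])-50:int(c[1])+50,int(c[0])-50:int(c[0])+50]
cv2.imwrite('pics/z2.png',np.hstack([w['img'][:, :][:400],cv2.resize(A,(160,400))[:,:0]]) if 0 else cv2.resize(A,None,fx=5,fy=5,interpolation=2));print('crop origin',int(c[0])-50,int(c[1])-50)
y,x=np.nonzero(near(yellow(w),proj(w,[.551,.0195,.083])[0],9));print('tick',len(x),onz(w,(x.mean(),y.mean()),.083))
mc=cv2.morphologyEx(near(V<80,c,48).astype(np.uint8),cv2.MORPH_CLOSE,np.ones((25,25)))>0
print(fit(w,mc,[cyl(.028,0,.013)],(.527,.02,0),z=.070))
```

```text
{'time_s': np.float64(9.45), 'ee_pos': array([0.4645, 0.1415, 0.2308]), 'eef_rot': array([ 3.1416e+00, -3.0000e-04, -4.9000e-03]), 'force': array([ 0.6506,  0.1963, -0.2971])}
0.076 2216 (array([ 0.524819  ,  0.17150413, -0.00990906]), np.float64(0.17416829745596873))
0.08 2216 (array([ 0.52487792,  0.17195807, -0.04694415]), np.float64(0.19557028094222306))
0.084 2216 (array([ 0.52485602,  0.17055338, -0.04248643]), np.float64(0.21467499667685763))
{'at': [0.5251, 0.1669, 0.1194], 'score': 0.92}
{'at': [0.5298, 0.0191, 0.0987], 'score': 0.83}
[456.18281369 118.44109525]
crop origin 406 68
tick 41 [0.55116076 0.01978948 0.083     ]
(array([0.52639672, 0.02265372, 0.17397063]), np.float64(0.027300545642235607))
```

View pics/w4.png

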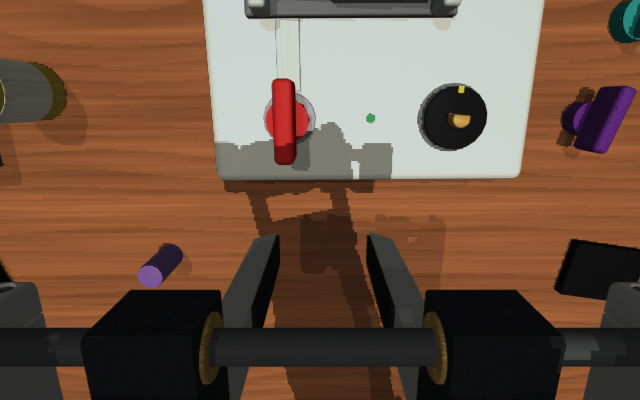

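View pics/z2.png

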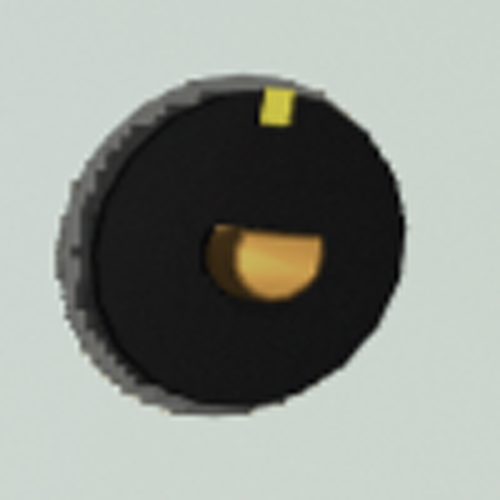

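The picture shows the handle seated upright on the boss at (285,120). The D-shaft is at (461,120), with its tick slightly right of straight up, so its yaw is about −0.08. Now to the knob.

carry_out:
  commands:
    - [0.45, [10, 30, 0], [0, 0, 0]]
    - [0.45, [13, 44, 0], [0, 0, 0]]
    - [0.45, [13, 44, 0], [0, 0, 0]]
    - [0.45, [13, 44, 0], [0, 0, 0]]
    - [0.45, [13, 44, 0], [0, 0, 0]]
    - [0.45, [13, 44, 0], [0, 0, 0]]
    - [0.45, [13, 44, 0], [0, 0, 0]]
    - [0.45, [13, 44, 0], [0, 0, 0]]
    - [0.45, [12, 44, 0], [0, 0, 0]]
    - [0.45, [10, 38, 0], [0, 0, 0]]

```text
time_s: 10.85
ee_pos: [0.5883, -0.2798, 0.2294]
eef_rot: [-3.141, 0.001, -0.004]
force: [0.7, 1.3, 0.2]
grip_width: 0.0513
grip_force: 0.0
```

carry_out:
  commands:
    - [0.45, [0, 0, 20], [0, 0, -0.14]]
    - [0.45, [0, 0, 30], [0, 0, -0.15]]
    - [0.45, [0, 0, 30], [0, 0, -0.15]]
    - [0.45, [0, 0, 30], [0, 0, -0.15]]
    - [0.45, [0, 0, 0], [0, 0, 0]]

```text
time_s: 11.48
ee_pos: [0.5869, -0.2776, 0.1176]
eef_rot: [-3.137, 0.002, 0.585]
force: [-0.2, 0.2, 0.5]
grip_width: 0.0514
grip_force: 0.0
```

Run:
```python
from h import *
w=dict(np.load('w4.npz'))
print('collar',onz(w,(455.6,116.9),.083),'shaft',onz(w,(461.6,119.1),.097))
fl=[onz(w,(406+u/5,68+v/5),.097) for u,v in((243,232),(320,239))];d=fl[0]-fl[1];print('flat yaw',np.arctan2(-d[0],d[1]))
w=cam('wrist');c=proj(w,[.59,-.2785,.03])[0];print(c)
v=cv2.cvtColor(w['img'],cv2.COLOR_BGR2HSV)[...,2]
for r in ctrl.outline_of('knob_grip','wrist')[:2]:
    if near(r['region'],c,40).sum()>300: f,e=fit(w,r['region'],KNOB,(.59,-.2785,.59));print(f,e,r['region'].sum())
m=near(yellow(w),proj(w,[.6,-.273,.052])[0],40);y,x=np.nonzero(m);P=np.array([onz(w,(a,b),.052)[:2] for a,b in zip(x,y)]);q=P.mean(0);V=np.linalg.svd(P-q)[2][0];V*=np.sign(V[0]);print('line',len(P),q,np.arctan2(V[1],V[0]),'axis est',q-V*.01)
plan(f[0],f[1],.021,f[2])
```

```text
collar [0.52734836 0.02214889 0.083     ] shaft [0.52607797 0.02193325 0.097     ]
flat yaw -0.0922330005899949
[326.63631244 200.88942892]
[ 0.59054344 -0.27941825  0.5312233 ] 0.09552748378286102 2497<stdin>:9: RuntimeWarning: Mean of empty slice.
  ret = ret.dtype.type(ret / rcount)
Traceback (most recent call last):
numpy.linalg.LinAlgError: 1-dimensional array given. Array must be at least two-dimensional
```

Run:
```python
from h import *
w=cam('wrist');h=cv2.cvtColor(w['img'],cv2.COLOR_BGR2HSV)
m=(h[...,0]>22)&(h[...,0]<38)&(h[...,1]>150)&(h[...,2]>40)
m=cen(near(m,proj(w,[.6,-.273,.052])[0],30))[0];y,x=np.nonzero(m);P=np.array([onz(w,(a,b),.052)[:2] for a,b in zip(x,y)]);q=P.mean(0);V=np.linalg.svd(P-q)[2][0];V*=np.sign(V[0]);print('line',len(P),q,np.arctan2(V[1],V[0]),'axis est',q-V*.01)
t=(P-q)@V;print(t.min(),t.max())
plan(.5905,-.2794,.022,.58)
cv2.imwrite('pics/w5.png',w['img'])
```

```text
line 216 [ 0.60260326 -0.27172345] 0.5833834446699695 axis est [ 0.59425722 -0.27723196]
-0.012949081145178605 0.012864657457459287
shift [ 1.3  2.  99.7] turn [ 0.001 -0.001  0.003] t 11.625 q6 0.49
```

View pics/w5.png

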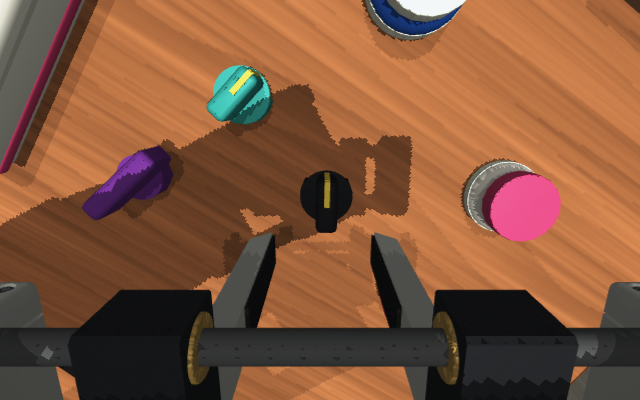

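The picture shows the black knob at (326,195) between the open fingers, with its line aligned to the tool.

carry_out:
  commands:
    - [0.45, [1.5, 1.8, 30], [0, 0, 0]]
    - [0.45, [0, 0, 30], [0, 0, 0]]
    - [0.45, [0, 0, 30], [0, 0, 0]]
    - [0.45, [0, 0, 8], [0, 0, 0]]
    - [0.45, [0, 0, 0], [0, 0, 0]]
    - [1, [0, 0, 0], [0, 0, 0]]
    - [1, [0, 0, 0], [0, 0, 0]]
    - [1, [0, 0, 0], [0, 0, 0]]
    - [1, [0, 0, 0], [0, 0, 0]]
  squeeze: 40

```text
time_s: 12.75
ee_pos: [0.5896, -0.2789, 0.0227]
eef_rot: [3.141, -0.0, 0.586]
force: [0.4, -0.5, 2.2]
grip_width: 0.0157
grip_force: 40.0
```

Run:
```python
from h import *
o=ctrl.get_obs();print({k:np.round(o[k],4) for k in ('time_s','ee_pos','eef_rot','force','grip_width')})
w=cam('wrist')
for r in ctrl.outline_of('knob_grip','wrist')[:2]: print(r['score'],r['region'].sum(),fit(w,r['region'],KNOB,(.59,-.279,.58)))
```

```text
{'time_s': np.float64(12.75), 'ee_pos': array([ 0.5896, -0.2789,  0.0227]), 'eef_rot': array([ 3.1413e+00, -1.0000e-04,  5.8570e-01]), 'force': array([ 0.3685, -0.5037,  2.187 ]), 'grip_width': np.float64(0.0157)}
0.87 3946 (array([ 0.59016278, -0.27802885,  0.58214197]), np.float64(0.3722081899723554))
0.73 7619 (array([ 0.59 , -0.279,  0.58 ]), np.float64(1.0))
```

carry_out:
  commands:
    - [1, [0, 0, -30], [0, 0, 0]]
    - [1, [0, 0, -45], [0, 0, 0.134]]
    - [1, [0, 0, -45], [0, 0, 0.134]]
    - [1, [0, 0, -45], [0, 0, 0.134]]
    - [1, [0, 0, -20], [0, 0, 0.134]]
    - [1, [0, 0, 0], [0, 0, 0.134]]

```text
time_s: 13.6
ee_pos: [0.59, -0.279, 0.2096]
eef_rot: [3.14, -0.003, -0.089]
force: [-0.8, 0.2, -1.3]
grip_width: 0.0156
grip_force: 40.0
```

carry_out:
  commands:
    - [1, [-15, -25, 0], [0, 0, 0]]
    - [1, [-17, -34, 0], [0, 0, 0]]
    - [1, [-17, -34, 0], [0, 0, 0]]
    - [1, [-17, -34, 0], [0, 0, 0]]
    - [1, [-17, -34, 0], [0, 0, 0]]
    - [1, [-17, -34, 0], [0, 0, 0]]
    - [1, [-17, -34, 0], [0, 0, 0]]
    - [1, [-17, -34, 0], [0, 0, 0]]
    - [1, [-15, -25, 0], [0, 0, 0]]
    - [1, [0, 0, 0], [0, 0, 0]]

```text
time_s: 14.85
ee_pos: [0.4648, 0.0219, 0.2077]
eef_rot: [-3.142, -0.0, -0.082]
force: [0.8, -0.1, 0.0]
grip_width: 0.0159
grip_force: 40.0
```

Run:
```python
from h import *
o=ctrl.get_obs();print({k:np.round(o[k],4) for k in ('time_s','ee_pos','eef_rot','force','grip_width')})
w=cam('wrist');np.savez('w6.npz',**{k:w[k] for k in('img','K','R','t')})
A=cv2.resize(w['img'][60:260,220:430],None,fx=3.0,fy=3.0,interpolation=2)
# overlay-predicted outline of knob for dx=0
T=np.array(o['ee_pos']);R=Ro.from_euler('xyz',o['eef_rot']).as_matrix()@np.diag([1,-1,-1])
for dx,col in((-.001,(255,0,0)),(.001,(0,255,0))):
  for z,x,r in((.052,.02,None),(.018,0,.022)):
    if r is None: q=np.array([[x+dx,s*.008,zz-.0227] for s,zz in((1,.052),(-1,.052),(-1,.018),(1,.018))])
    else: q=np.array([[dx+r*np.cos(a),r*np.sin(a),.018-.0227] for a in np.linspace(-1.5,1.5,30)])
    uv=(proj(w,T+q@R.T)+.5-[220,60])*3
    cv2.polylines(A,[uv.round().astype(np.int32)],r is None,col,1)
cv2.imwrite('pics/w6.png',A)
h=cv2.cvtColor(w['img'],cv2.COLOR_BGR2HSV)
y,x=np.nonzero(near(yellow(w),proj(w,[.551,.0195,.083])[0],9));print('tick',len(x),onz(w,(x.mean(),y.mean()),.083))
print(proj(w,[.526,.022,.097]))
```

```text
{'time_s': np.float64(14.85), 'ee_pos': array([0.4648, 0.0219, 0.2077]), 'eef_rot': array([-3.1415e+00, -4.0000e-04, -8.2100e-02]), 'force': array([ 0.7591, -0.1407,  0.0118]), 'grip_width': np.float64(0.0159)}
tick 48 [0.5510012  0.01969533 0.083     ]
[[316.05083323 121.94452059]]
```

View pics/w6.png

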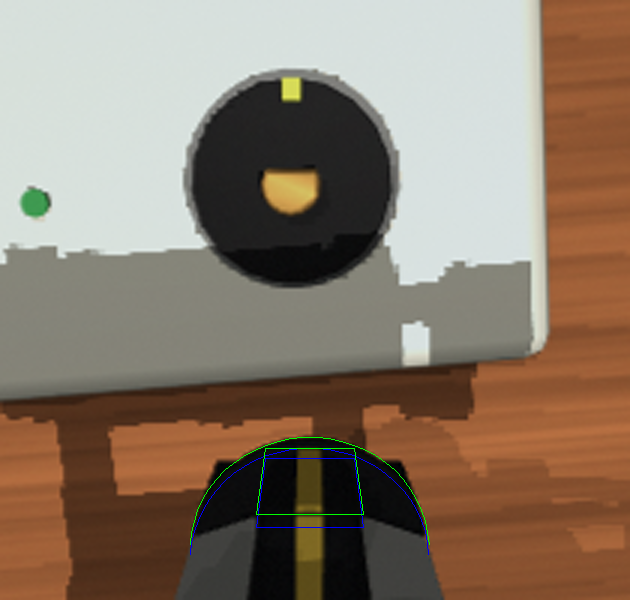

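The picture shows the D-shaft at crop (291,192), with its tick directly ahead and in line with the knob's yellow line. The knob axis is about 0.8 mm forward of the TCP, so the angles match and I move over the shaft.

carry_out:
  commands:
    - [1, [20, -1.7, 0], [0, 0, 0]]
    - [1, [20, -1.7, 10], [0, 0, 0]]
    - [1, [20.2, -1.7, 20], [0, 0, 0]]
    - [1, [0, 0, 25], [0, 0, 0.005]]
    - [1, [0, 0, 17], [0, 0, 0]]
    - [1, [0, 0, 0], [0, 0, 0]]
    - [1, [0, 0, 0], [0, 0, 0]]

```text
time_s: 15.78
ee_pos: [0.5261, 0.0205, 0.1364]
eef_rot: [-3.142, -0.001, -0.089]
force: [0.2, -0.3, -0.1]
grip_width: 0.0159
grip_force: 40.0
```

Run:
```python
from h import *
o=ctrl.get_obs();print(o['force'],o['eef_rot'])
plan(.5252,.0221,.1057,-.088)
```

```text
[ 0.22255048 -0.28701025 -0.12589954] [-3.14155314e+00 -1.31447886e-03 -8.93479900e-02]
shift [-1.1 -1.5 30.7] turn [-0.    -0.001 -0.001] t 15.775 q6 1.63
```

carry_out:
  commands:
    - [1, [-1, -1.5, 5], [0, 0, 0]]
    - [1, [0, 0, 6], [0, 0, 0]]
    - [1, [0, 0, 0], [0, 0, 0]]

```text
time_s: 16.15
ee_pos: [0.5246, 0.0224, 0.124]
eef_rot: [3.142, 0.001, -0.089]
force: [0.2, 0.1, -0.1]
grip_width: 0.0159
grip_force: 40.0
```

carry_out:
  commands:
    - [1, [0.5, 0, 3], [0, 0, 0]]
    - [1, [0, 0, 2], [0, 0, 0]]
    - [1, [0, 0, 2], [0, 0, 0]]
    - [1, [0, 0, 2], [0, 0, 0]]
    - [1, [0, 0, 0], [0, 0, 0]]

```text
time_s: 16.77
ee_pos: [0.5253, 0.0223, 0.1153]
eef_rot: [-3.142, 0.0, -0.089]
force: [0.2, -0.6, -0.8]
grip_width: 0.0156
grip_force: 40.0
```

Inserted 4 mm past the tip with no force. I continue down to the collar.

carry_out:
  commands:
    - [1, [0, 0, 3], [0, 0, 0]]
    - [1, [0, 0, 3], [0, 0, 0]]
    - [1, [0, 0, 3], [0, 0, 0]]
    - [1, [0, 0, 0], [0, 0, 0]]

```text
time_s: 17.27
ee_pos: [0.5252, 0.0223, 0.1062]
eef_rot: [3.142, 0.001, -0.089]
force: [-0.6, -0.7, 0.2]
grip_width: 0.016
grip_force: 40.0
```

carry_out:
  commands:
    - [1, [0, 0, 2], [0, 0, 0]]
    - [1, [0, 0, 2], [0, 0, 0]]
    - [1, [0, 0, 0], [0, 0, 0]]

```text
time_s: 17.65
ee_pos: [0.5255, 0.0223, 0.1027]
eef_rot: [-3.142, -0.001, -0.089]
force: [-1.1, -0.1, 4.8]
grip_width: 0.0158
grip_force: 40.0
```

carry_out:
  commands:
    - [1, [0, 0, 2], [0, 0, 0]]
    - [1, [0, 0, 1.5], [0, 0, 0]]
    - [1, [0, 0, 1], [0, 0, 0]]
    - [1, [0, 0, 0], [0, 0, 0]]
    - [1, [0, 0, 0], [0, 0, 0]]

```text
time_s: 18.27
ee_pos: [0.5256, 0.0223, 0.0985]
eef_rot: [-3.142, -0.001, -0.089]
force: [-2.2, 0.6, 7.9]
grip_width: 0.0159
grip_force: 40.0
```

carry_out:
  commands:
    - [1, [0, 0, 0.7], [0, 0, 0]]
    - [1, [0, 0, 0.5], [0, 0, 0]]
    - [1, [0, 0, 0], [0, 0, 0]]
    - [1, [0, 0, 0], [0, 0, 0]]

```text
time_s: 18.77
ee_pos: [0.5256, 0.0223, 0.0975]
eef_rot: [-3.142, -0.001, -0.089]
force: [-3.6, -0.1, 11.0]
grip_width: 0.0154
grip_force: 40.0
```

Run:
```python
from h import *
o=ctrl.get_obs();print(o['ee_pos'],o['force'],o['moment'])
w=cam('wrist');s=cam('scene');b=cam('side')
for n,c in(('handle_grip','scene'),('handle_grip','side'),('knob_grip','scene'),('knob_grip','side')):
    print(n,c,[(round(r['score'],2),np.round(r['at'],3).tolist()) for r in ctrl.place_of(n,c)[:3]])
A=cv2.resize(w['img'],(400,250));B=cv2.resize(s['img'][140:260,240:430],(400,250),interpolation=2);C=cv2.resize(b['img'][120:260,220:420],(400,280),interpolation=2)
cv2.imwrite('pics/end.png',np.vstack([np.hstack([A,B]),np.hstack([C,0*C])]))
```

```text
[0.5256129  0.02227839 0.0975336 ] [-3.64660156 -0.07397423 11.0449193 ] [0.03423509 0.79833938 0.05935517]
handle_grip scene [(0.8, [0.524, 0.172, 0.116]), (0.67, [0.524, 0.175, 0.092]), (0.64, [0.524, -0.144, 0.044])]
handle_grip side [(0.77, [0.522, -0.142, 0.039]), (0.52, [0.525, 0.173, 0.12])]
knob_grip scene [(0.76, [0.621, -0.182, 0.038]), (0.73, [0.527, 0.028, 0.113])]
knob_grip side [(0.72, [0.624, -0.183, 0.039]), (0.63, [0.524, 0.019, 0.109])]
```

View pics/end.png

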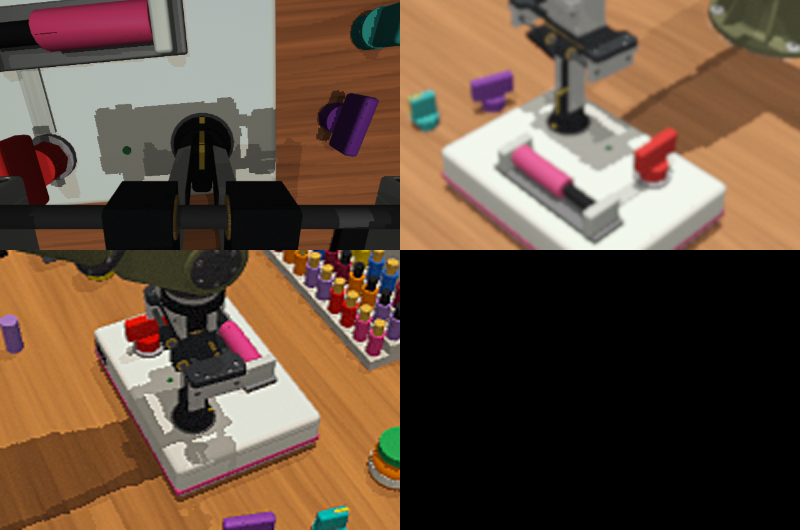

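The final view shows the handle on its boss and the knob on the collar, gripped and pressed. Travel is about 8 mm with 11 N pushing back, so it is at the bottom of its travel. I hand in.

```bash
python3 -c "
from station import ctrl
print(ctrl.hand_in())"
```

```text
the job is handed in; nothing more can be done
None
```

The job is handed in after about 19 s of robot time: the red handle is fully home on the spindle and released, and the black knob is on the D-shaft, still gripped and pressed to about 8 mm, the bottom of its travel; no verdict was returned.

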